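# Load the bottle shaker and put up its splash shield

## Robot

A 6-joint arm with a two-finger parallel gripper is mounted at the origin on the work surface. World frame = base frame: x ahead of the robot, y to its left, z up, the work surface at z = 0. Lengths are in m, angles in rad, forces in N, time in s.
With the tool pointing down it reaches from about 0.325 to 0.85 m from the base axis. Payload 4.4 kg.
Tool frame: the origin (TCP) lies at the very end of the fingers, on their centre line; the grasp point (between the pads) lies 19 mm behind it; x points along the fingers, y is the direction in which the jaws open and shut, and the axes are right-handed (so a half turn about x gives the same grasp; the last joint's range is limited). The gripper opens to 94 mm and grips with 3 to 60 N. Pads are 16 mm wide; open, the fingers measure 119 mm over their backs; the gripper's body (75 mm by 177 mm) begins 78 mm behind the grasp point.
Start: joints at [1.083, 0.207, 1.542, -0, 1.393, -0.15], TCP at [0.191, 0.543, 0.205] pointing down, gripper open.
Joint ranges: [-2.73, 2.73], [-0.86, 2.22], [0.23, 2.46], [-1.11, 4.25], [0.08, 2.63], [-2.82, 2.82]. Speed limits (rad/s): [2.79, 2.79, 3.14, 3.14, 3.14, 3.14].

## Interface

Orientations are given as a unit quaternion [w, x, y, z].
In Python, from station import bot gives the robot as it stands.
- The arm moves only by the shell command python3 -m crank 'ROWS' [FORCE]. ROWS is JSON, a list of rows, each a list of 7 numbers: the shift along the tool's x, y, z as a fraction of full scale, then the turn, a rotation vector about the tool's x, y, z as a fraction of full scale, then the opening, from 0 (shut) to 1 (fully open). In form: [[tx, ty, tz, ax, ay, az, grip], ...]. A call has exactly 8 rows; each row shifts and turns the commanded pose from where the row before left it, along the tool's axes as they then stand; what a row does not reach is not made up. Full scale, the value 1, is 25 mm for a shift and 0.5 rad for a turn. A row lasts 1/8 s, in which the tool goes at most 62.5 mm and 10.7 degrees, less where a joint would pass 70% of its speed; a pose out of reach is approached as far as the arm can. A call with a number of a shift or a turn outside -1 to 1 is refused whole. A call with a gripper value outside its range is refused whole. The fingers move at their own pace and stop on an object; FORCE is the grip in N (left out, the last holds). Time passes only in rows, so rows that do not move let the fingers close, or fill a call up. It gives the time, the measured TCP pose, the force and the opening at its end, in the units of the state.
- bot.get_obs(): the state, without advancing time (a new reading comes with each control period).
- bot.get_image(name): name is "scene" or "top" or "wrist"; returns the picture (420x560x3 uint8, blue, green, red); there is no depth.
- bot.camera_info(name): a dict with "vertical_fov" (degrees; the focal length in pixels is half the picture's height over the tangent of half this angle, whatever the lens; pixels are square), "cx", "cy" (the principal point, pixels), "k1" (the pictures are not rectified: a ray, as slopes to the right and down, at radius r is drawn at 1 + k1 r^2 times it, then the intrinsics apply), "pose" (4x4, takes a point from camera to world coordinates). Camera axes: x right, y down, z forward; pixel columns grow to the right and rows downward; lengths in m; the calibration is good to about 2 mm. A picture is of the moment at which its call begins: read the wrist's pose just before it. camera_info takes no time and is no camera call; for the wrist camera it gives the pose at the moment of the call.
- bot.finish_job(): hands the job in, once; it reports no verdict.
The state is a dict: "clock": time; "joint_pos": joint angles; "joint_velocities": joint speeds; "tau": joint torques, N m; "ee_pos": TCP position; "tcp_rot": TCP orientation; "ft_force": force on the tool from outside, world axes, zero at the start; "wrist_torque": the same for the moment, N m; "finger_gap": finger opening in m.
Only numpy, scipy, OpenCV 4.12 (cv2) and the standard library are available. Lean on these libraries where they do the work, as an engineer would, in place of code of your own. Each camera call takes 0.05 s, during which the arm holds its last target. There are 200 camera calls.

## Task

Stand every sample jar on the bench upright in the shaker's blue crate, one jar to a cell (any cells), setting each one down rather than dropping it. When they are all in, free the splash shield by turning its black left-hand lock knob clockwise as far as it goes, then lift the shield by its orange handle until the pawl catches the next notch up - only that one notch - and leave it hanging on the pawl with the jars in place. Do not disturb the jerrycan, the slide box or the yellow-lidded tip box.

Things in the scene. Friction and masses are not known exactly. Their poses are not given: they have to be found in the camera images.
- shaker: Bottle shaker fixed to the bench: white housing 310 mm (x) by 320 mm (y), top 55 mm above the bench; blue crate on its +y half, splash shield, column and lock on its -y side. Grey lock housing under the knob 50 x 50 mm, top 110 mm. Origin on the bench, 30 mm toward +y from the housing's centre. z up; x points away from the robot, turned up to 0.15 rad either way.
- crate: Blue crate fixed on the shaker: 248 mm (x) by 168 mm (y), 58 mm high, walls and floor 8 mm; cells 72 x 72 mm inside, 50 mm deep, centred at x = -80, 0, +80 and y = -40, +40 mm. Origin: centre of its underside, 55 mm above the bench; cell floor at z +8 mm. Axes parallel to the shaker's.
- shield (a joint): Height of the shield above its lowest position, in m (0 to 0.09; starts at 0). About 5 N to lift, some 2 N more while the pawl passes a tooth; it falls back if let go below a notch and cannot rise while locked. The pawl snaps out at about 0.047; let down or released then, the shield hangs at 0.040 (next notch). A second notch at 0.080 catches at about 0.087 and cannot be undone.
- shield_handle (a point): Centre of the shield's orange handle bar: 120 mm long along the shaker's x, 18 mm thick (y), 22 mm high, on top of a clear panel 5 mm thick and 100 mm high that reaches from 70 mm toward -x to 110 mm toward +x of this point. 170 mm above the bench with the shield down, at shaker x +20, y -100 mm. Rises with the shield.
- knob (a joint): Angle of the left-hand lock knob in rad, growing clockwise seen from above: 0 tight, 4.0 fully loose (stop). Starts at 0 to 0.6 and stays where left (friction 0.06 N m). Turning draws back the brass bolt 6.5 mm per rad from over the shield's steel lug; past about 3.1 the shield is free.
- knob_grip (a point): On the knob's vertical axis, at shaker x -115, y -150 mm, 143 mm above the bench; 12 mm below the top of the black grip bar, 22 mm above the knob's disc (60 mm diameter). The bar is 56 mm long, 16 mm thick, 34 mm high; at joint 0 it lies along the shaker's x and turns with the knob; this point's x is along the bar.
- notch (a point): Top of the first ratchet tooth, the notch the red pawl on the shield's back catches: on the aluminium column (30 x 20 mm, top 190 mm above the bench, centred at shaker x +105, y -145 mm). The second tooth is 40 mm higher. A guide post stands at shaker x +138, y -115 mm, top 185 mm.
- jar0: Amber glass sample jar with a green screw cap, paper label and dark weighted rubber base (low centre of mass, about 30 mm up), 56 mm diameter, straight-sided, 115 mm tall (cap: top 34 mm), about 0.22 kg. Origin: centre of its underside; z up along the jar. May be absent (then None from the start).
- jar1: Amber glass sample jar with a green screw cap, paper label and dark weighted rubber base (low centre of mass, about 30 mm up), 56 mm diameter, straight-sided, 115 mm tall (cap: top 34 mm), about 0.22 kg. Origin: centre of its underside; z up along the jar. May be absent (then None from the start).
- jar2: Amber glass sample jar with a green screw cap, paper label and dark weighted rubber base (low centre of mass, about 30 mm up), 56 mm diameter, straight-sided, 115 mm tall (cap: top 34 mm), about 0.22 kg. Origin: centre of its underside; z up along the jar. May be absent (then None from the start).
- jar3: Amber glass sample jar with a green screw cap, paper label and dark weighted rubber base (low centre of mass, about 30 mm up), 56 mm diameter, straight-sided, 115 mm tall (cap: top 34 mm), about 0.22 kg. Origin: centre of its underside; z up along the jar. May be absent (then None from the start).
- jar4: Amber glass sample jar with a green screw cap, paper label and dark weighted rubber base (low centre of mass, about 30 mm up), 56 mm diameter, straight-sided, 115 mm tall (cap: top 34 mm), about 0.22 kg. Origin: centre of its underside; z up along the jar. May be absent (then None from the start).
- jar5: Amber glass sample jar with a green screw cap, paper label and dark weighted rubber base (low centre of mass, about 30 mm up), 56 mm diameter, straight-sided, 115 mm tall (cap: top 34 mm), about 0.22 kg. Origin: centre of its underside; z up along the jar. May be absent (then None from the start).
- jerrycan: White plastic jerrycan, 160 (x) x 120 (y) mm, 195 mm tall. Bystander. Origin: centre of its underside.
- slide_box: Flat microscope slide box with a blue lid, 100 (x) x 180 (y) x 38 mm. Bystander. Origin: centre of its underside.
- tip_box: Grey pipette tip box with a yellow lid, 120 (x) x 85 (y) x 62 mm. Bystander. Origin: centre of its underside.
Not all that is in view belongs to the job. Leave any red look-alike of the jar5 alone. What is shaped like the jar2 but red is not meant.

How it is judged:
On the way, in this order (a step that is already met when the one before it is completed fails the run):
1. every jar stands upright in a cell of the crate while the shield is still down (x of jar0 in the frame of crate between -0.12 and 0.12 m and y of jar0 in the frame of crate between -0.08 and 0.08 m and z of each of jar0, jar1, jar2, jar3, jar4, jar5 in the frame of crate below 0.016 m and angle between each of jar0, jar1, jar2, jar3, jar4, jar5's own z axis and vertical below 0.15 rad and linear speed of each of jar0, jar1, jar2, jar3, jar4, jar5 below 0.05 m/s and x of jar1 in the frame of crate between -0.12 and 0.12 m and y of jar1 in the frame of crate between -0.08 and 0.08 m and x of jar2 in the frame of crate between -0.12 and 0.12 m and y of jar2 in the frame of crate between -0.08 and 0.08 m and x of jar3 in the frame of crate between -0.12 and 0.12 m and y of jar3 in the frame of crate between -0.08 and 0.08 m and x of jar4 in the frame of crate between -0.12 and 0.12 m and y of jar4 in the frame of crate between -0.08 and 0.08 m and x of jar5 in the frame of crate between -0.12 and 0.12 m and y of jar5 in the frame of crate between -0.08 and 0.08 m and value of joint shield below 0.02 m), for 0.2 s.
2. the lock knob is turned clockwise until fully loose (value of joint knob above 3.3 rad), for 0.1 s.
3. the shield hangs on its pawl at the first notch, not held by the robot (value of joint shield between 0.035 and 0.047 m and contact force between shield and the fingers below 0.3 N and velocity of joint shield between -0.02 and 0.02 m/s), for 0.4 s.
At the end, for the whole second after the job is handed in: Every jar present stands upright (within 0.15 rad), at rest, on the floor of a cell of the crate; the shield hangs on the first notch (joint 0.035 to 0.047 m) and the lock knob is loose (joint above 3.2 rad) (x of jar0 in the frame of crate between -0.12 and 0.12 m and y of jar0 in the frame of crate between -0.08 and 0.08 m and z of each of jar0, jar1, jar2, jar3, jar4, jar5 in the frame of crate below 0.016 m and angle between each of jar0, jar1, jar2, jar3, jar4, jar5's own z axis and vertical below 0.15 rad and linear speed of each of jar0, jar1, jar2, jar3, jar4, jar5 below 0.05 m/s and x of jar1 in the frame of crate between -0.12 and 0.12 m and y of jar1 in the frame of crate between -0.08 and 0.08 m and x of jar2 in the frame of crate between -0.12 and 0.12 m and y of jar2 in the frame of crate between -0.08 and 0.08 m and x of jar3 in the frame of crate between -0.12 and 0.12 m and y of jar3 in the frame of crate between -0.08 and 0.08 m and x of jar4 in the frame of crate between -0.12 and 0.12 m and y of jar4 in the frame of crate between -0.08 and 0.08 m and x of jar5 in the frame of crate between -0.12 and 0.12 m and y of jar5 in the frame of crate between -0.08 and 0.08 m and value of joint shield between 0.035 and 0.047 m and value of joint knob above 3.2 rad); the robot touches nothing.
It fails at once if the jerrycan, slide box or tip box moved more than 40 mm (distance of any of jerrycan, slide_box, tip_box from where it was at the start of the episode above 0.04 m).
It fails at once if the shield raised past the next notch to the second one (value of joint shield above 0.0835 m).
It fails at once if a jar dropped into the crate (falls free at more than 0.9 m/s) ((linear speed of jar0 above 0.9 m/s and contact force between jar0 and the fingers below 0.1 N and z of jar0 in the frame of crate below 0.11 m and x of jar0 in the frame of crate between -0.12 and 0.12 m and y of jar0 in the frame of crate between -0.08 and 0.08 m) or (linear speed of jar1 above 0.9 m/s and contact force between jar1 and the fingers below 0.1 N and z of jar1 in the frame of crate below 0.11 m and x of jar1 in the frame of crate between -0.12 and 0.12 m and y of jar1 in the frame of crate between -0.08 and 0.08 m) or (linear speed of jar2 above 0.9 m/s and contact force between jar2 and the fingers below 0.1 N and z of jar2 in the frame of crate below 0.11 m and x of jar2 in the frame of crate between -0.12 and 0.12 m and y of jar2 in the frame of crate between -0.08 and 0.08 m) or (linear speed of jar3 above 0.9 m/s and contact force between jar3 and the fingers below 0.1 N and z of jar3 in the frame of crate below 0.11 m and x of jar3 in the frame of crate between -0.12 and 0.12 m and y of jar3 in the frame of crate between -0.08 and 0.08 m) or (linear speed of jar4 above 0.9 m/s and contact force between jar4 and the fingers below 0.1 N and z of jar4 in the frame of crate below 0.11 m and x of jar4 in the frame of crate between -0.12 and 0.12 m and y of jar4 in the frame of crate between -0.08 and 0.08 m) or (linear speed of jar5 above 0.9 m/s and contact force between jar5 and the fingers below 0.1 N and z of jar5 in the frame of crate below 0.11 m and x of jar5 in the frame of crate between -0.12 and 0.12 m and y of jar5 in the frame of crate between -0.08 and 0.08 m)).
Of jar0, jar1, jar2, jar3, jar4, jar5 only 4 to 6 are there at a start; the rules pass over those that are not, and their reading is None.
At some moment in a run one of jar0, jar1, jar2, jar3, jar4, jar5 may be knocked a few centimetres aside while the robot is not near it.
It also fails if it takes over 210 s, if anything falls off the work surface, if the arm or the gripper's body presses on something with over 40 N, if the wrist force passes 120 N, or if a joint passes its speed limit or range.

## Working session

There is one attempt and no reset: what is moved stays moved. The work goes in short steps, Python scripts to look and compute and a shell command to move; the robot and the scene stay as the last step left them, time stands still between calls to the robot, and variables do not carry over. Pictures are saved under pics/ and viewed, about 12 in all and at most 16, crops included, and the job is handed in when it is done.

```bash
ls; mkdir -p pics; python3 - <<'E'
from station import bot
import cv2
o=bot.get_obs(); print({k:(v if not hasattr(v,'round') else v) for k,v in o.items()})
for n in("scene","top","wrist"):
    c=bot.camera_info(n); print(n,c)
    cv2.imwrite(f"pics/{n}0.png",bot.get_image(n))
E
```

```text
pics
{'clock': 0.0, 'joint_pos': array([ 1.08251054e+00,  2.07400962e-01,  1.54292934e+00, -4.99486077e-05,
        1.39349653e+00, -1.50482796e-01]), 'joint_velocities': array([-0.00168727, -0.00051207, -0.00100712, -0.00011541,  0.0015451 ,
       -0.00028184]), 'tau': array([-1.16112988e-03, -3.70867610e+01, -2.81420839e+01,  6.96287211e-02,
        3.59243341e-02, -1.80094835e-04]), 'ee_pos': array([0.19020126, 0.54178287, 0.2043133 ]), 'tcp_rot': array([ 0.69681324,  0.11810577,  0.69727627, -0.1196166 ]), 'ft_force': array([-0.54863495, -0.39335447, -0.16261611]), 'wrist_torque': array([-0.0041595 , -0.03875224,  0.0226646 ]), 'finger_gap': 0.09383810369819952}
scene {'vertical_fov': 44.43517522087976, 'cx': 283.5174237019371, 'cy': 211.28524300920347, 'k1': -0.18774816174537023, 'pose': array([[ 0.76269826,  0.54265381, -0.35187813,  1.10673299],
       [ 0.64667663, -0.63141654,  0.42792813, -0.63857681],
       [ 0.01003516, -0.5539314 , -0.83250183,  1.46889916],
       [ 0.        ,  0.        ,  0.        ,  1.        ]])}
top {'vertical_fov': 44.44227816237466, 'cx': 279.7245562202525, 'cy': 207.3747155121683, 'k1': 0.04831720336234253, 'pose': array([[ 7.62100416e-04, -9.79168331e-01,  2.03048762e-01,
         2.13384919e-01],
       [-9.99995347e-01, -1.46432435e-04,  3.04712455e-03,
         6.30881550e-02],
       [-2.95391493e-03, -2.03050139e-01, -9.79163886e-01,
         1.74091842e+00],
       [ 0.00000000e+00,  0.00000000e+00,  0.00000000e+00,
         1.00000000e+00]])}
wrist {'vertical_fov': 61.469773513787054, 'cx': 280.61999137059297, 'cy': 215.68839717937837, 'k1': -0.0024309990767267214, 'pose': array([[ 0.33209236,  0.90530201,  0.26484512,  0.11152532],
       [ 0.94324531, -0.3182204 , -0.0949951 ,  0.56972266],
       [-0.00172014,  0.28136107, -0.95960043,  0.38336302],
       [ 0.        ,  0.        ,  0.        ,  1.        ]])}
```

View pics/top0.png

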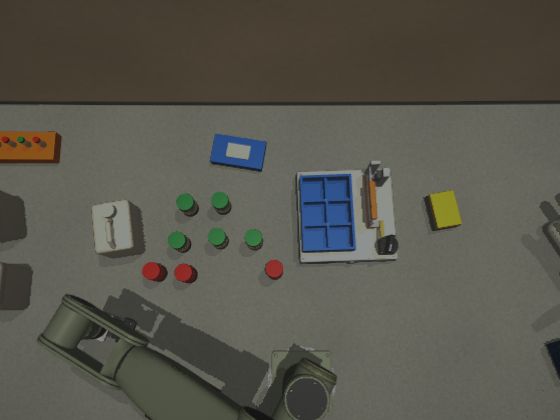

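View pics/scene0.png

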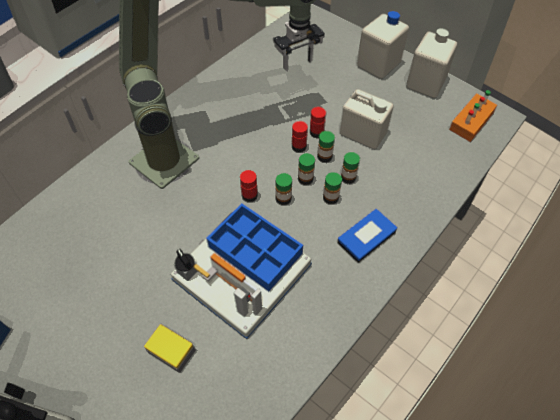

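Five green-capped jars are visible in the top view, at (187,202), (221,200), (178,240), (218,237) and (254,238). The red look-alikes to leave alone are at (153,271), (185,272) and (274,269). The jerrycan is at (113,227), the slide box at (238,152) and the tip box at (444,210). The blue crate is around (327,213), with the knob at (390,245) and the orange handle at (373,200).

```bash
cat > h.py <<'E'
from station import bot
import cv2, numpy as np
from scipy.optimize import minimize
from scipy.spatial.transform import Rotation as R
def project(c,P):
    T=np.linalg.inv(c["pose"]); p=np.atleast_2d(P)@T[:3,:3].T+T[:3,3]
    s=p[:,:2]/p[:,2:]; r2=(s**2).sum(1,keepdims=True); f=210/np.tan(np.radians(c["vertical_fov"]/2))
    return s*(1+c["k1"]*r2)*f+[c["cx"],c["cy"]]
def ray(c,uv,z):
    f=210/np.tan(np.radians(c["vertical_fov"]/2)); d=(np.atleast_2d(uv)-[c["cx"],c["cy"]])/f; s=d.copy()
    for _ in range(20): s=d/(1+c["k1"]*(s**2).sum(1,keepdims=True))
    v=np.c_[s,np.ones(len(s))]@c["pose"][:3,:3].T; o=c["pose"][:3,3]
    return o+v*((z-o[2])/v[:,2:])
def hull(p): return cv2.convexHull(np.float32(p))
def iou(a,b):
    i=cv2.intersectConvexConvex(a,b)[0]; return i/(cv2.contourArea(a)+cv2.contourArea(b)-i)
def cyl(x,y,r,z0,z1):
    t=np.linspace(0,2*np.pi,32,endpoint=False)
    return np.vstack([np.c_[x+r*np.cos(t),y+r*np.sin(t),np.full(32,z)] for z in(z0,z1)])
def box(x,y,a,sx,sy,z0,z1):
    c,s=np.cos(a),np.sin(a)
    return np.array([[x+c*u-s*v,y+s*u+c*v,z] for u in(-sx/2,sx/2) for v in(-sy/2,sy/2) for z in(z0,z1)])
def blobs(im,lo,hi,amin):
    m=cv2.inRange(cv2.cvtColor(im,cv2.COLOR_BGR2HSV),lo,hi)
    return [k for k in cv2.findContours(m,cv2.RETR_EXTERNAL,cv2.CHAIN_APPROX_NONE)[0] if cv2.contourArea(k)>amin]
def fit(c,k,model,x0,step):
    h=hull(k.reshape(-1,2)); n=len(x0)
    sx=np.vstack([x0]+[np.array(x0)+np.eye(n)[i]*step[i] for i in range(n)])
    r=minimize(lambda q:-iou(h,hull(project(c,model(q)))),x0,method="Nelder-Mead",options=dict(initial_simplex=sx,xatol=1e-5,fatol=1e-6))
    return r.x,-r.fun
def caps(c,im,amin=60,z=0):
    out=[]
    for k in blobs(im,(40,90,40),(85,255,255),amin):
        p=ray(c,k.reshape(-1,2).mean(0),.105+z)[0]
        q,s=fit(c,k,lambda q:cyl(q[0],q[1],.027,.081+z,.115+z),p[:2],(.01,.01)); out.append((*q,s,*k.reshape(-1,2).mean(0)))
    return np.array(out)
E
python3 - <<'E'
from h import *
np.set_printoptions(precision=4,suppress=True)
for n in("top","scene"):
    c=bot.camera_info(n); im=cv2.imread(f"pics/{n}0.png"); print(n,caps(c,im))
    for k in blobs(im,(100,120,40),(125,255,255),1500):
        p=ray(c,k.reshape(-1,2).mean(0),.1)[0]; print("blue",fit(c,k,lambda q:box(*q[:3],.248,.168,.055,.113),[p[0],p[1],0],(.01,.01,.1)),cv2.contourArea(k))
E
```

```text
top [[  0.4465   0.3982   0.8405 176.7021 239.9574]
 [  0.4545   0.1537   0.8932 253.2708 237.4167]
 [  0.4579   0.2708   0.8866 216.6383 236.2766]
 [  0.5704   0.3767   0.8594 185.0408 202.1633]
 [  0.5762   0.2644   0.8591 219.4565 199.9783]]
blue (array([ 0.5416, -0.0851,  0.0179]), np.float64(0.9577398562126992)) 3818.0
scene [[  0.5744   0.267    0.8852 333.     181.12  ]
 [  0.4509   0.1577   0.8541 283.42   181.94  ]
 [  0.4526   0.2741   0.8745 306.2449 161.7755]
 [  0.5662   0.3801   0.8539 351.     160.5208]
 [  0.4417   0.3996   0.8876 326.1224 139.1633]]
blue (array([ 0.533 , -0.0803,  0.035 ]), np.float64(0.9594370722528658)) 4365.0
```

```bash
cat >> h.py <<'E'
np.set_printoptions(precision=4,suppress=True)
def to(x,y,z,psi=None):
    "shift (tool axes, units of 25 mm) and turn (units of 0.5 rad) to a tool-down pose with jaws along psi"
    o=bot.get_obs(); M=R.from_quat(o["tcp_rot"],scalar_first=True)
    cur=np.arctan2(*M.as_matrix()[[1,0],1]); psi=cur if psi is None else psi
    G=R.from_matrix(np.array([[0,0,-1],[np.cos(psi),np.sin(psi),0],[np.sin(psi),-np.cos(psi),0]]).T)
    print("t%.2f pos"%o["clock"],o["ee_pos"],"psi%.3f"%cur,"F",o["ft_force"],"gap%.4f"%o["finger_gap"])
    d=np.array([x,y,z])-o["ee_pos"]
    print(" shift now",M.inv().apply(d)/.025," after turn",G.inv().apply(d)/.025," turn",(M.inv()*G).as_rotvec()/.5)
E
python3 -m crank '[[-1,0,0,0.37,0,0,1],[0,0,0,0.37,0,0,1],[0,0,0,0.37,0,0,1],[0,0,0,0.37,0,0,1],[0,0,0,0.37,0,0,1],[0,0,0,0.37,0,0,1],[0,0,0,0.21,0,0,1],[0,0,0,0,0,0,1]]' 30
python3 -c "
from h import *
to(.452,.156,.25,0.018)"
```

```text
clock: 1.15
ee_pos: [0.1904, 0.5422, 0.23]
tcp_rot: [0.505, 0.495, 0.505, -0.495]
ft_force: [0.4, -0.1, -0.3]
finger_gap: 0.0939
t1.15 pos [0.1904 0.5422 0.23  ] psi0.019 F [ 0.4055 -0.1411 -0.3263] gap0.0939
 shift now [-0.7928 10.1625 15.6489]  after turn [-0.8002 10.1831 15.6351]  turn [0.0026 0.0016 0.0009]
```

```bash
python3 -m crank '[[-0.1,0.63,0.97,0,0,0,1],[-0.1,0.63,0.97,0,0,0,1],[-0.1,0.63,0.97,0,0,0,1],[-0.1,0.63,0.97,0,0,0,1],[-0.1,0.63,0.97,0,0,0,1],[-0.1,0.63,0.97,0,0,0,1],[-0.1,0.63,0.97,0,0,0,1],[-0.1,0.63,0.97,0,0,0,1]]' >/dev/null
python3 -m crank '[[0,0.65,0.98,0,0,0,1],[0,0.65,0.98,0,0,0,1],[0,0.65,0.98,0,0,0,1],[0,0.65,0.98,0,0,0,1],[0,0.65,0.98,0,0,0,1],[0,0.65,0.98,0,0,0,1],[0,0.65,0.98,0,0,0,1],[0,0.65,0.98,0,0,0,1]]'
cat >> h.py <<'E'
def look(cam="wrist",name=None,**k):
    c=bot.camera_info(cam); im=bot.get_image(cam)
    if name: cv2.imwrite(f"pics/{name}.png",im)
    r=caps(c,im,**k); print(cam,"caps",r,sep="\n"); return c,im,r
E
python3 -c "
from h import *
look(name='w1',amin=800)
to(.453,.156,.25,0.018)"
```

```text
clock: 3.15
ee_pos: [0.4539, 0.1563, 0.2504]
tcp_rot: [0.505, 0.495, 0.505, -0.495]
ft_force: [-0.1, -0.2, 0.8]
finger_gap: 0.0943
wrist
caps
[[  0.4505   0.1553   0.9819 278.5318 203.4046]
 [  0.5733   0.2653   0.9839 422.6942  82.3641]
 [  0.4544   0.2723   0.9847 285.487   69.715 ]]
t3.20 pos [0.4558 0.1537 0.2503] psi0.017 F [ 1.869  -1.7599 -0.4588] gap0.0941
 shift now [ 0.0132 -0.1104 -0.0948]  after turn [ 0.0136 -0.1103 -0.0949]  turn [-0.0012  0.0053 -0.003 ]
```

View pics/w1.png

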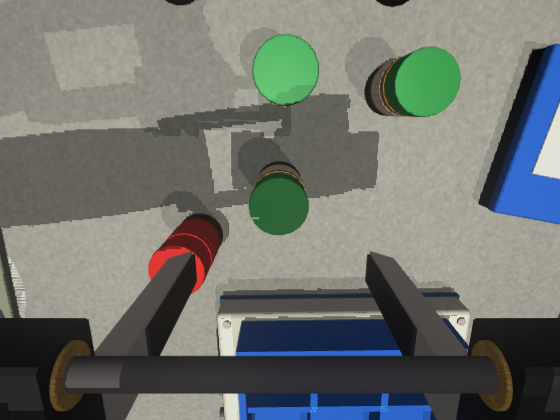

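```bash
python3 -m crank '[[1,-0.19,-0.05,0,0,0,1],[1,0,0,0,0,0,1],[1,0,0,0,0,0,1],[1,0,0,0,0,0,1],[1,0,0,0,0,0,1],[1,0,0,0,0,0,1],[0.88,0,0,0,0,0,1],[0,0,0,0,0,0,1]]'
python3 -m crank '[[0,0,0,0,0,0,0],[0,0,0,0,0,0,0],[0,0,0,0,0,0,0],[0,0,0,0,0,0,0],[0,0,0,0,0,0,0],[0,0,0,0,0,0,0],[-0.5,0,0,0,0,0,0],[-0.5,0,0,0,0,0,0]]' 30
python3 -c "
from h import *
to(.55,-.04,.26,0.018)"
```

```text
clock: 4.2
ee_pos: [0.4466, 0.1583, 0.0767]
tcp_rot: [0.504, 0.494, 0.506, -0.496]
ft_force: [-0.4, -0.3, 0.5]
finger_gap: 0.094
clock: 5.2
ee_pos: [0.4481, 0.1583, 0.1037]
tcp_rot: [0.504, 0.495, 0.505, -0.496]
ft_force: [-0.1, 0.1, -1.9]
finger_gap: 0.0555
t5.20 pos [0.4481 0.1583 0.1037] psi0.018 F [-0.1273  0.1168 -1.8737] gap0.0555
 shift now [-6.2553  3.9238  8.0038]  after turn [-6.2503  3.9336  8.0028]  turn [-0.      0.0003  0.0032]
```

```bash
python3 -m crank '[[-1,0,0,0,0,0,0],[-1,0,0,0,0,0,0],[-1,0.65,1,0,0,0,0],[-1,0.65,1,0,0,0,0],[-1,0.65,1,0,0,0,0],[-1,0.65,1,0,0,0,0],[0,0.65,1,0,0,0,0],[0,0.65,1,0,0,0,0]]'
python3 - <<'E'
from h import *
c=bot.camera_info("wrist"); im=bot.get_image("wrist"); cv2.imwrite("pics/w2.png",im)
for k in blobs(im,(100,120,40),(125,255,255),1500): print(cv2.boundingRect(k))
u=project(c,box(.538,-.083,.02,.248,.168,.113,.113)); print(u)
E
```

```text
clock: 6.2
ee_pos: [0.5494, 0.0093, 0.2547]
tcp_rot: [0.505, 0.496, 0.504, -0.495]
ft_force: [-0.4, -0.2, -0.9]
finger_gap: 0.056
(133, 200, 131, 130)
(301, 198, 93, 115)
(423, 0, 126, 92)
[[154.7205 362.6555]
 [154.7205 362.6555]
 [136.3181 212.7203]
 [136.3181 212.7203]
 [384.7901 361.9473]
 [384.7901 361.9473]
 [399.1279 211.9411]
 [399.1279 211.9411]]
```

View pics/w2.png

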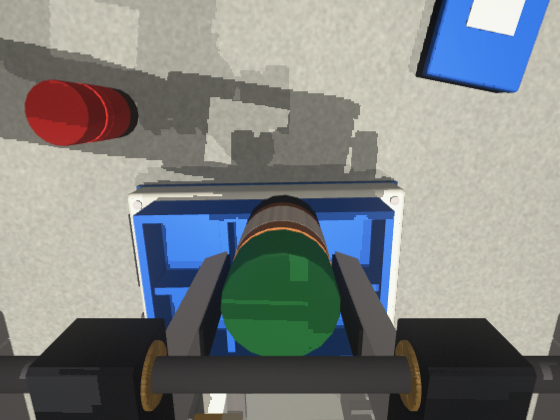

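The gripped jar's cap is at (281,293). The housing's +y corners are at (138,205) and (395,200), and the rim corners at about (133,213) and (394,211). That puts the crate near (0.535, -0.083) with yaw about 0.03.

```bash
cat >> h.py <<'E'
C=[.535,-.083,.03]
def cell(i,j):
    x,y,a=C; u,v=i*.08,j*.04
    return x+u*np.cos(a)-v*np.sin(a), y+u*np.sin(a)+v*np.cos(a)
E
python3 -c "
from h import *
x,y=cell(1,-1); to(x,y+.003,.14,.03)"
```

```text
t6.25 pos [0.5512 0.0059 0.2543] psi0.015 F [ 1.7814 -2.0153 -2.2743] gap0.0555
 shift now [4.5939 2.5097 4.9646]  after turn [4.5709 2.4482 5.0162]  turn [-0.0293  0.0067 -0.0051]
```

```bash
python3 -m crank '[[0,0.5,1,-0.03,0,0,0],[0,0.5,1,0,0,0,0],[0,0.5,1,0,0,0,0],[0,0.5,1,0,0,0,0],[0,0.45,1,0,0,0,0],[0.7,0,0,0,0,0,0],[0.7,0,0,0,0,0,0],[0,0,0,0,0,0,0]]'
python3 -c "
from h import *
c=bot.camera_info('wrist');cv2.imwrite('pics/w3.png',bot.get_image('wrist'))
x,y=cell(1,-1); to(x,y+.003,.14,.03)"
```

```text
clock: 7.25
ee_pos: [0.6114, -0.1111, 0.215]
tcp_rot: [0.506, 0.49, 0.511, -0.492]
ft_force: [0.0, -0.5, -1.7]
finger_gap: 0.0553
t7.30 pos [ 0.6124 -0.1115  0.2166] psi0.034 F [ 0.4258 -0.6138 -1.941 ] gap0.0558
 shift now [3.0638 0.1513 0.2526]  after turn [3.0647 0.1413 0.2472]  turn [ 0.0083 -0.0031  0.0072]
```

View pics/w3.png

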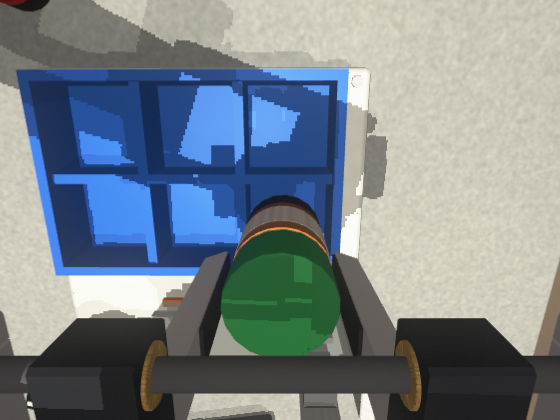

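This is a clear view of the rim, with outer corners at (18,71), (349,70) and (57,274). The jar hangs just past the divider over the near-right cell.

```bash
python3 - <<'E'
from h import *
c=bot.camera_info("wrist")
p=ray(c,[[18,71],[349,70],[57,274]],.113)[:,:2]; print(p, np.linalg.norm(p[1]-p[0]),np.linalg.norm(p[2]-p[0]))
print("centre",(p[1]+p[2])/2,"yaw",np.arctan2(*(p[1]-p[0])[::-1]), np.arctan2(*(p[0]-p[2])[::-1])-np.pi/2)
E
```

```text
[[ 0.4108 -0.0057]
 [ 0.6579  0.003 ]
 [ 0.4162 -0.1717]] 0.24721955449984911 0.16605584577431817
centre [ 0.537  -0.0844] yaw 0.035361217257344965 0.03240604895218335
```

```bash
sed -i 's/^C=.*/C=[.537,-.0845,.034]/' h.py
python3 -m crank '[[0,0.23,0.3,0,0,0,0],[0,0,0,0,0,0,0],[0.6,0,0,0,0,0,0],[0.6,0,0,0,0,0,0],[0.6,0,0,0,0,0,0],[0.6,0,0,0,0,0,0],[0.35,0,0,0,0,0,0],[0.2,0,0,0,0,0,0]]'
python3 -c "
from h import *
x,y=cell(1,-1); to(x,y+.003,.14,.034)"
```

```text
clock: 8.3
ee_pos: [0.6197, -0.1202, 0.1439]
tcp_rot: [0.508, 0.492, 0.508, -0.492]
ft_force: [-0.2, -0.7, -1.4]
finger_gap: 0.0557
t8.30 pos [ 0.6197 -0.1202  0.1439] psi0.033 F [-0.2017 -0.6619 -1.4113] gap0.0557
 shift now [ 0.1543 -0.0532 -0.059 ]  after turn [ 0.1543 -0.0533 -0.0591]  turn [-0.002  -0.0006  0.0016]
```

```bash
python3 -m crank '[[0.12,0,0,0,0,0,0],[0.06,0,0,0,0,0,0],[0,0,0,0,0,0,0],[0,0,0,0,0,0,0.7],[0,0,0,0,0,0,0.7],[0,0,0,0,0,0,0.7],[0,0,0,0,0,0,0.7],[0,0,0,0,0,0,0.7]]'
python3 -m crank '[[-0.5,0,0,0,0,0,0.7],[-1,0,0,0,0,0,0.7],[-1,0,0,0,0,0,0.7],[-1,0,0,0,0,0,0.7],[-0.4,-0.3,-1,0,0,0,1],[0,-0.3,-1,0,0,0,1],[0,-0.3,-1,0,0,0,1],[0,-0.3,-1,0,0,0,1]]'
python3 -c "
from h import *
look(name='w4',amin=400)
to(.4545,.272,.25,0.018)"
```

```text
clock: 9.3
ee_pos: [0.6199, -0.1203, 0.1401]
tcp_rot: [0.508, 0.492, 0.508, -0.492]
ft_force: [0.4, -0.1, 0.7]
finger_gap: 0.066
clock: 10.3
ee_pos: [0.5848, -0.0186, 0.2362]
tcp_rot: [0.508, 0.491, 0.509, -0.492]
ft_force: [-0.3, -0.1, 0.4]
finger_gap: 0.0934
wrist
caps
[[  0.6294  -0.1557   0.7031 320.8777 337.0266]]
t10.35 pos [ 0.5838 -0.0155  0.2363] psi0.037 F [-1.5159  1.5325 -0.1583] gap0.0940
 shift now [ -0.4902  -4.7445 -11.6857]  after turn [ -0.5485  -4.9626 -11.5921]  turn [ 0.0378 -0.0069  0.0075]
```

```bash
python3 -m crank '[[0,-0.4,-1,0.03,0,0,1],[0,-0.4,-1,0,0,0,1],[0,-0.4,-1,0,0,0,1],[0,-0.4,-1,0,0,0,1],[0,-0.4,-1,0,0,0,1],[0,-0.4,-1,0,0,0,1],[0,-0.4,-1,0,0,0,1],[0,-0.4,-1,0,0,0,1]]'>/dev/null
python3 -m crank '[[0,-0.4,-0.9,0,0,0,1],[0,-0.4,-0.9,0,0,0,1],[0,-0.4,-0.9,0,0,0,1],[0,-0.4,-0.9,0,0,0,1],[0,0,0,0,0,0,1],[0,0,0,0,0,0,1],[0,0,0,0,0,0,1],[0,0,0,0,0,0,1]]'
python3 -c "
from h import *
look(name='w5',amin=400)
to(.4545,.272,.077,0.018)"
```

```text
clock: 12.35
ee_pos: [0.4614, 0.2656, 0.2376]
tcp_rot: [0.504, 0.496, 0.504, -0.496]
ft_force: [-0.3, 0.2, 0.1]
finger_gap: 0.094
wrist
caps
[[  0.5732   0.2655   0.9785 403.827  206.9297]
 [  0.4542   0.2726   0.9843 274.3222 198.1667]
 [  0.5672   0.3779   0.9837 412.4206  76.1682]
 [  0.4431   0.3997   0.9862 261.9194  43.0095]]
t12.40 pos [0.4614 0.2657 0.2377] psi0.017 F [ 0.4    -0.4023 -0.5617] gap0.0942
 shift now [ 6.4279 -0.2725 -0.2566]  after turn [ 6.4279 -0.2716 -0.2562]  turn [-0.0021  0.0002 -0.0002]
```

```bash
python3 -m crank '[[0.9,-0.27,-0.26,0,0,0,1],[0.9,0,0,0,0,0,1],[0.9,0,0,0,0,0,1],[0.9,0,0,0,0,0,1],[0.9,0,0,0,0,0,1],[0.9,0,0,0,0,0,1],[0.9,0,0,0,0,0,1],[0.1,0,0,0,0,0,1]]'
python3 -m crank '[[0,0,0,0,0,0,0],[0,0,0,0,0,0,0],[0,0,0,0,0,0,0],[0,0,0,0,0,0,0],[0,0,0,0,0,0,0],[-0.5,0,0,0,0,0,0],[-1,0,0,0,0,0,0],[-1,0,0,0,0,0,0]]'
python3 -c "
from h import *
x,y=cell(-1,-1); to(x,y,.25,.034)"
```

```text
clock: 13.4
ee_pos: [0.4529, 0.2717, 0.076]
tcp_rot: [0.504, 0.494, 0.505, -0.497]
ft_force: [0.8, 0.7, 0.4]
finger_gap: 0.0939
clock: 14.4
ee_pos: [0.4535, 0.2725, 0.1408]
tcp_rot: [0.504, 0.495, 0.505, -0.496]
ft_force: [0.8, -0.7, -2.5]
finger_gap: 0.0554
t14.40 pos [0.4535 0.2725 0.1408] psi0.018 F [ 0.7597 -0.7103 -2.4988] gap0.0554
 shift now [-4.3614 -0.1001 15.9899]  after turn [-4.3691 -0.3488 15.9843]  turn [-0.0319  0.0009  0.0028]
```

```bash
python3 -m crank '[[-1,0,1,-0.03,0,0,0],[-1,0,1,0,0,0,0],[-1,0,1,0,0,0,0],[-1,0,1,0,0,0,0],[-0.36,-0.1,1,0,0,0,0],[0,-0.1,1,0,0,0,0],[0,-0.1,1,0,0,0,0],[0,-0.05,1,0,0,0,0]]' >/dev/null
python3 -m crank '[[0,0,1,0,0,0,0],[0,0,1,0,0,0,0],[0,0,1,0,0,0,0],[0,0,1,0,0,0,0],[0,0,1,0,0,0,0],[0,0,1,0,0,0,0],[0.5,0,1,0,0,0,0],[0.5,0,0.95,0,0,0,0]]'
python3 -c "
from h import *
x,y=cell(-1,-1); to(x,y,.1405,.034)"
```

```text
clock: 16.4
ee_pos: [0.4579, -0.1268, 0.2242]
tcp_rot: [0.508, 0.492, 0.508, -0.492]
ft_force: [-0.7, -0.0, -3.3]
finger_gap: 0.0555
t16.40 pos [ 0.4579 -0.1268  0.2242] psi0.033 F [-0.6953 -0.042  -3.3164] gap0.0555
 shift now [3.3492 0.0205 0.0167]  after turn [3.3492 0.0205 0.0165]  turn [-0.0023 -0.0002 -0.    ]
```

```bash
python3 -m crank '[[0.6,0,0,0,0,0,0],[0.6,0,0,0,0,0,0],[0.6,0,0,0,0,0,0],[0.6,0,0,0,0,0,0],[0.6,0,0,0,0,0,0],[0.25,0,0,0,0,0,0],[0.14,0,0,0,0,0,0],[0,0,0,0,0,0,0]]'
python3 -m crank '[[0,0,0,0,0,0,0.7],[0,0,0,0,0,0,0.7],[0,0,0,0,0,0,0.7],[0,0,0,0,0,0,0.7],[-0.5,0,0,0,0,0,0.7],[-1,0,0,0,0,0,0.7],[-1,0,0,0,0,0,0.7],[-1,0,0,0,0,0,0.7]]'
python3 -c "
from h import *
look(name='w6',amin=400,z=.063)
to(.5732,.2655,.24,0.018)"
```

```text
clock: 17.4
ee_pos: [0.458, -0.1259, 0.141]
tcp_rot: [0.508, 0.492, 0.509, -0.492]
ft_force: [-4.5, 2.7, 7.0]
finger_gap: 0.0558
clock: 18.4
ee_pos: [0.4585, -0.1263, 0.2287]
tcp_rot: [0.509, 0.492, 0.508, -0.492]
ft_force: [0.2, -0.0, -0.0]
finger_gap: 0.0657
wrist
caps
[[  0.62    -0.1237   0.9769 504.8906 232.7266]
 [  0.4569  -0.1259   0.979  280.1588 230.6094]]
t18.45 pos [ 0.4607 -0.1273  0.2326] psi0.033 F [ 0.8877 -0.9732  1.5213] gap0.0656
 shift now [ -0.3195   5.021  -15.5517]  after turn [ -0.2974   4.783  -15.627 ]  turn [ 0.0303  0.0074 -0.0145]
```

```bash
python3 -m crank '[[-0.3,0.3,-1,0.03,0,0,1],[0,0.3,-1,0,0,0,1],[0,0.3,-1,0,0,0,1],[0,0.3,-1,0,0,0,1],[0,0.3,-1,0,0,0,1],[0,0.3,-1,0,0,0,1],[0,0.3,-1,0,0,0,1],[0,0.3,-1,0,0,0,1]]'>/dev/null
python3 -m crank '[[0,0.3,-1,0,0,0,1],[0,0.3,-1,0,0,0,1],[0,0.3,-1,0,0,0,1],[0,0.3,-1,0,0,0,1],[0,0.3,-1,0,0,0,1],[0,0.3,-1,0,0,0,1],[0,0.3,-1,0,0,0,1],[0,0.3,-0.6,0,0,0,1]]'
python3 -c "
from h import *
look(name='w7',amin=400)
to(.5732,.2655,.076,0.018)"
```

```text
clock: 20.45
ee_pos: [0.571, 0.2671, 0.2344]
tcp_rot: [0.505, 0.495, 0.505, -0.495]
ft_force: [0.2, -0.2, -0.3]
finger_gap: 0.094
wrist
caps
[[  0.5733   0.2658   0.9791 284.6851 208.2376]
 [  0.5674   0.3781   0.9817 280.2537  73.7861]
 [  0.4431   0.3997   0.982  125.2826  43.4087]]
t20.50 pos [0.5716 0.2685 0.2342] psi0.020 F [ 0.1247 -0.5596  1.1498] gap0.0934
 shift now [6.3298 0.0552 0.1285]  after turn [6.33   0.0604 0.1197]  turn [ 0.0031 -0.0027 -0.0016]
```

Jar A hasn't moved. I'll grasp it, then take it to cell (1,+1).

```bash
python3 -m crank '[[0.9,0.07,0.1,0,0,0,1],[0.9,0,0,0,0,0,1],[0.9,0,0,0,0,0,1],[0.9,0,0,0,0,0,1],[0.9,0,0,0,0,0,1],[0.9,0,0,0,0,0,1],[0.9,0,0,0,0,0,1],[0.05,0,0,0,0,0,1]]'
python3 -m crank '[[0,0,0,0,0,0,0],[0,0,0,0,0,0,0],[0,0,0,0,0,0,0],[0,0,0,0,0,0,0],[0,0,0,0,0,0,0],[-0.5,0,0,0,0,0,0],[-1,0,0,0,0,0,0],[-1,0,0,0,0,0,0]]'
python3 -c "
from h import *
x,y=cell(1,1); to(x,y,.23,.034)"
```

```text
clock: 21.5
ee_pos: [0.5709, 0.2623, 0.0735]
tcp_rot: [0.504, 0.494, 0.505, -0.497]
ft_force: [0.4, 0.6, 0.0]
finger_gap: 0.0941
clock: 22.5
ee_pos: [0.5719, 0.2634, 0.1387]
tcp_rot: [0.504, 0.495, 0.505, -0.496]
ft_force: [0.9, 0.3, -2.3]
finger_gap: 0.0557
t22.50 pos [0.5719 0.2634 0.1387] psi0.018 F [ 0.8715  0.341  -2.3456] gap0.0557
 shift now [-3.6515  1.5199 12.2406]  after turn [-3.654   1.3314 12.2618]  turn [-0.0318  0.0008  0.0033]
```

```bash
python3 -m crank '[[-1,0.1,1,-0.03,0,0,0],[-1,0.1,1,0,0,0,0],[-1,0.1,1,0,0,0,0],[-0.6,0.1,1,0,0,0,0],[0,0.1,1,0,0,0,0],[0,0.1,1,0,0,0,0],[0,0.1,1,0,0,0,0],[0,0.1,1,0,0,0,0]]' >/dev/null
python3 -m crank '[[0,0.1,1,0,0,0,0],[0,0.1,1,0,0,0,0],[0,0.1,1,0,0,0,0],[0,0.1,1,0,0,0,0],[0,0.1,0.3,0,0,0,0],[0,0.03,0,0,0,0,0],[0,0,0,0,0,0,0],[0.5,0,0,0,0,0,0]]'
python3 -c "
from h import *
x,y=cell(1,1); to(x,y-.0025,.1375,.034)"
```

```text
clock: 24.5
ee_pos: [0.6165, -0.0419, 0.2167]
tcp_rot: [0.509, 0.492, 0.508, -0.491]
ft_force: [-0.0, -0.1, -0.6]
finger_gap: 0.0556
t24.50 pos [ 0.6165 -0.0419  0.2167] psi0.034 F [-0.0238 -0.0595 -0.5624] gap0.0556
 shift now [ 3.1665 -0.0495  0.0927]  after turn [ 3.1666 -0.0403  0.0941]  turn [ 0.0004  0.0009 -0.0058]
```

```bash
python3 -m crank '[[0.6,-0.03,0.1,0,0,0,0],[0.6,0,0,0,0,0,0],[0.6,0,0,0,0,0,0],[0.6,0,0,0,0,0,0],[0.4,0,0,0,0,0,0],[0.25,0,0,0,0,0,0],[0.12,0,0,0,0,0,0],[0,0,0,0,0,0,0]]'
python3 -m crank '[[0,0,0,0,0,0,0.7],[0,0,0,0,0,0,0.7],[0,0,0,0,0,0,0.7],[0,0,0,0,0,0,0.7],[-0.5,0,0,0,0,0,0.7],[-1,0,0,0,0,0,0.7],[-1,0,0,0,0,0,0.7],[-1,0,0,0,0,0,0.7]]'
python3 -c "
from h import *
look(name='w8',amin=400,z=.063)
to(.5674,.378,.235,0.018)"
```

```text
clock: 25.5
ee_pos: [0.6152, -0.0453, 0.1389]
tcp_rot: [0.508, 0.492, 0.508, -0.492]
ft_force: [-3.5, 0.6, 6.0]
finger_gap: 0.0555
clock: 26.5
ee_pos: [0.6152, -0.0453, 0.2258]
tcp_rot: [0.509, 0.492, 0.508, -0.491]
ft_force: [0.1, -0.2, 0.1]
finger_gap: 0.0658
wrist
caps
[[  0.6205  -0.1234   0.8826 285.4079 324.7368]
 [  0.4567  -0.1256   0.5886  74.2615 308.6422]
 [  0.6144  -0.0433   0.9827 281.1574 230.0043]]
t26.55 pos [ 0.6175 -0.0457  0.2302] psi0.033 F [ 0.2169 -0.3611  3.0578] gap0.0657
 shift now [ -0.2374  -1.4418 -17.0052]  after turn [ -0.1912  -1.7002 -16.9819]  turn [ 0.0302  0.0039 -0.0165]
```

```bash
python3 -m crank '[[-0.2,-0.1,-1,0.03,0,0,1],[0,-0.1,-1,0,0,0,1],[0,-0.1,-1,0,0,0,1],[0,-0.1,-1,0,0,0,1],[0,-0.1,-1,0,0,0,1],[0,-0.1,-1,0,0,0,1],[0,-0.1,-1,0,0,0,1],[0,-0.1,-1,0,0,0,1]]'>/dev/null
python3 -m crank '[[0,-0.1,-1,0,0,0,1],[0,-0.1,-1,0,0,0,1],[0,-0.1,-1,0,0,0,1],[0,-0.1,-1,0,0,0,1],[0,-0.1,-1,0,0,0,1],[0,-0.1,-1,0,0,0,1],[0,-0.1,-1,0,0,0,1],[0,-0.1,-0.9,0,0,0,1]]'
python3 -c "
from h import *
look(name='w9',amin=400)
to(.5674,.378,.076,0.018)"
```

```text
clock: 28.55
ee_pos: [0.5673, 0.3524, 0.2291]
tcp_rot: [0.505, 0.496, 0.504, -0.495]
ft_force: [0.4, -0.6, -0.7]
finger_gap: 0.0938
wrist
caps
[[  0.5674   0.3784   0.9867 282.4649 180.1405]
 [  0.4428   0.3998   0.9846 136.9758 151.5266]]
t28.60 pos [0.5665 0.3553 0.229 ] psi0.020 F [-0.6713  1.4177  0.528 ] gap0.0936
 shift now [ 6.1211  0.0552 -0.8914]  after turn [ 6.1188  0.0528 -0.9068]  turn [ 0.0049 -0.005   0.0001]
```

```bash
python3 -m crank '[[0.5,0.04,-0.85,0,0,0,1],[0.9,0,0,0,0,0,1],[0.9,0,0,0,0,0,1],[0.9,0,0,0,0,0,1],[0.9,0,0,0,0,0,1],[0.9,0,0,0,0,0,1],[0.9,0,0,0,0,0,1],[0.2,0,0,0,0,0,1]]'
python3 -m crank '[[0,0,0,0,0,0,0],[0,0,0,0,0,0,0],[0,0,0,0,0,0,0],[0,0,0,0,0,0,0],[0,0,0,0,0,0,0],[-0.5,0,0,0,0,0,0],[-1,0,0,0,0,0,0],[-1,0,0,0,0,0,0]]'
python3 -c "
from h import *
x,y=cell(0,1); to(x,y,.235,.034)"
```

```text
clock: 29.6
ee_pos: [0.5663, 0.3718, 0.0732]
tcp_rot: [0.504, 0.494, 0.505, -0.497]
ft_force: [-0.1, 0.4, -0.1]
finger_gap: 0.0938
clock: 30.6
ee_pos: [0.5674, 0.3724, 0.1391]
tcp_rot: [0.504, 0.495, 0.505, -0.496]
ft_force: [0.4, 0.2, -2.0]
finger_gap: 0.0555
t30.60 pos [0.5674 0.3724 0.1391] psi0.018 F [ 0.3879  0.2144 -1.9644] gap0.0555
 shift now [-3.8188 -1.5761 16.654 ]  after turn [-3.8341 -1.8355 16.6239]  turn [-0.032   0.0015  0.0034]
```

```bash
python3 -m crank '[[-1,-0.23,1,-0.03,0,0,0],[-1,-0.23,1,0,0,0,0],[-1,-0.23,1,0,0,0,0],[-0.8,-0.23,1,0,0,0,0],[0,-0.23,1,0,0,0,0],[0,-0.23,1,0,0,0,0],[0,-0.23,1,0,0,0,0],[0,-0.23,1,0,0,0,0]]' >/dev/null
python3 -m crank '[[0,0,1,0,0,0,0],[0,0,1,0,0,0,0],[0,0,1,0,0,0,0],[0,0,1,0,0,0,0],[0,0,1,0,0,0,0],[0,0,1,0,0,0,0],[0,0,1,0,0,0,0],[0,0,1,0,0,0,0]]'
python3 -c "
from h import *
x,y=cell(0,1); to(x,y-.006,.137,.034)"
```

```text
clock: 32.6
ee_pos: [0.5344, -0.0292, 0.234]
tcp_rot: [0.508, 0.492, 0.508, -0.492]
ft_force: [0.0, 0.9, -2.4]
finger_gap: 0.0557
t32.60 pos [ 0.5344 -0.0292  0.234 ] psi0.033 F [ 0.0465  0.8637 -2.4059] gap0.0557
 shift now [3.8816 0.0254 0.8555]  after turn [3.8819 0.0222 0.8547]  turn [-0.002  -0.0004  0.0012]
```

```bash
python3 -m crank '[[0,0,0.8,0,0,0,0],[0.6,0,0,0,0,0,0],[0.8,0,0,0,0,0,0],[0.8,0,0,0,0,0,0],[0.8,0,0,0,0,0,0],[0.4,0,0,0,0,0,0],[0.3,0,0,0,0,0,0],[0.18,0,0,0,0,0,0]]'
python3 -m crank '[[0.04,0,0,0,0,0,0],[0,0,0,0,0,0,0.69],[0,0,0,0,0,0,0.69],[0,0,0,0,0,0,0.69],[0,0,0,0,0,0,0.69],[-1,0,0,0,0,0,0.69],[-1,0,0,0,0,0,0.69],[-1,0,0,0,0,0,0.69]]'
python3 -c "
from h import *
look(name='w10',amin=400,z=.063)
to(.4428,.3998,.235,0.018)"
```

```text
clock: 33.6
ee_pos: [0.5355, -0.048, 0.1398]
tcp_rot: [0.508, 0.491, 0.509, -0.492]
ft_force: [-10.1, 2.6, 25.6]
finger_gap: 0.0554
clock: 34.6
ee_pos: [0.5354, -0.0485, 0.2114]
tcp_rot: [0.508, 0.492, 0.508, -0.492]
ft_force: [0.1, 0.0, 1.3]
finger_gap: 0.0647
wrist
caps
[[  0.6221  -0.1247   0.1255 406.3455 311.4182]
 [  0.4556  -0.1269   0.1216 156.4821 310.7232]
 [  0.6142  -0.0434   0.9793 399.9529 234.9333]
 [  0.534   -0.0423   0.9807 280.5484 230.8669]]
t34.65 pos [ 0.5378 -0.0491  0.2155] psi0.033 F [ 0.6114 -0.0658  1.5767] gap0.0648
 shift now [ -0.8338  -3.2018 -18.0695]  after turn [ -0.7805  -3.4781 -18.0207]  turn [ 0.0301  0.0036 -0.0127]
```

```bash
python3 -m crank '[[-0.8,0,-0.5,0.03,0,0,1],[0,-0.23,-1,0,0,0,1],[0,-0.23,-1,0,0,0,1],[0,-0.23,-1,0,0,0,1],[0,-0.23,-1,0,0,0,1],[0,-0.23,-1,0,0,0,1],[0,-0.23,-1,0,0,0,1],[0,-0.23,-1,0,0,0,1]]'>/dev/null
python3 -m crank '[[0,-0.23,-1,0,0,0,1],[0,-0.23,-1,0,0,0,1],[0,-0.23,-1,0,0,0,1],[0,-0.23,-1,0,0,0,1],[0,-0.23,-1,0,0,0,1],[0,-0.23,-1,0,0,0,1],[0,-0.23,-1,0,0,0,1],[0,-0.23,-1,0,0,0,1]]'
python3 -m crank '[[0,0,-1,0,0,0,1],[0,0,-1,0,0,0,1],[0,0,-0.5,0,0,0,1],[0,0,0,0,0,0,1],[0,0,0,0,0,0,1],[0,0,0,0,0,0,1],[0,0,0,0,0,0,1],[0,0,0,0,0,0,1]]'
python3 -c "
from h import *
look(name='w11',amin=400)
to(.4428,.3998,.077,0.018)"
```

```text
clock: 36.65
ee_pos: [0.4417, 0.3381, 0.23]
tcp_rot: [0.504, 0.495, 0.505, -0.496]
ft_force: [0.1, 0.3, 0.3]
finger_gap: 0.094
clock: 37.65
ee_pos: [0.4412, 0.3996, 0.2311]
tcp_rot: [0.504, 0.496, 0.504, -0.496]
ft_force: [-0.3, 0.2, -0.4]
finger_gap: 0.094
wrist
caps
[[  0.4429   0.3999   0.9848 284.1989 207.4462]]
t37.70 pos [0.4412 0.3996 0.2311] psi0.018 F [0.4203 0.3253 0.2776] gap0.0940
 shift now [ 6.1626  0.0649 -0.0045]  after turn [ 6.1626  0.0659 -0.005 ]  turn [-0.0008 -0.0002 -0.0004]
```

```bash
python3 -m crank '[[0.4,0.06,0,0,0,0,0.82],[0.9,0,0,0,0,0,0.82],[0.9,0,0,0,0,0,0.82],[0.9,0,0,0,0,0,0.82],[0.9,0,0,0,0,0,0.82],[0.9,0,0,0,0,0,0.82],[0.9,0,0,0,0,0,0.82],[0.3,0,0,0,0,0,0.82]]'
python3 -m crank '[[0,0,0,0,0,0,0],[0,0,0,0,0,0,0],[0,0,0,0,0,0,0],[0,0,0,0,0,0,0],[0,0,0,0,0,0,0],[-0.5,0,0,0,0,0,0],[-1,0,0,0,0,0,0],[-1,0,0,0,0,0,0]]'
python3 -c "
from h import *
x,y=cell(-1,1); to(x,y,.235,.034)"
```

```text
clock: 38.7
ee_pos: [0.4411, 0.3989, 0.076]
tcp_rot: [0.504, 0.494, 0.505, -0.497]
ft_force: [0.5, -0.5, 0.8]
finger_gap: 0.0774
clock: 39.7
ee_pos: [0.4416, 0.3994, 0.1411]
tcp_rot: [0.504, 0.495, 0.505, -0.496]
ft_force: [1.2, 0.2, -2.4]
finger_gap: 0.0555
t39.70 pos [0.4416 0.3994 0.1411] psi0.018 F [ 1.2275  0.1549 -2.3997] gap0.0555
 shift now [-3.7354  0.2328 17.8763]  after turn [-3.7563 -0.0443 17.8733]  turn [-0.0319  0.0024  0.0043]
```

```bash
python3 -m crank '[[-1,0,1,-0.03,0,0,0],[-1,0,1,0,0,0,0],[-1,0,1,0,0,0,0],[-0.8,0,1,0,0,0,0],[0,0,1,0,0,0,0],[0,0,1,0,0,0,0],[0,0,1,0,0,0,0],[0,0,1,0,0,0,0]]' >/dev/null
python3 -m crank '[[0,0,1,0,0,0,0],[0,0,1,0,0,0,0],[0,0,1,0,0,0,0],[0,0,1,0,0,0,0],[0,0,1,0,0,0,0],[0,0,1,0,0,0,0],[0,0,1,0,0,0,0],[0,0,1,0,0,0,0]]' >/dev/null
python3 -m crank '[[0,0,1,0,0,0,0],[0,-0.03,0.85,0,0,0,0],[0,0,0,0,0,0,0],[0.6,0,0,0,0,0,0],[0.8,0,0,0,0,0,0],[0,0,0,0,0,0,0],[0,0,0,0,0,0,0],[0,0,0,0,0,0,0]]' 
python3 -c "
from h import *
x,y=cell(-1,1); to(x,y,.140,.034)"
```

```text
clock: 42.7
ee_pos: [0.4567, -0.046, 0.2017]
tcp_rot: [0.509, 0.492, 0.508, -0.491]
ft_force: [0.7, -0.5, -2.0]
finger_gap: 0.0555
t42.70 pos [ 0.4567 -0.046   0.2017] psi0.033 F [ 0.6974 -0.5135 -2.0144] gap0.0555
 shift now [ 2.4695 -0.0468  0.0465]  after turn [ 2.4695 -0.0431  0.0476]  turn [-0.001   0.0009 -0.003 ]
```

```bash
python3 -m crank '[[0.7,-0.04,0.04,0,0,0,0],[0.7,0,0,0,0,0,0],[0.5,0,0,0,0,0,0],[0.3,0,0,0,0,0,0],[0.2,0,0,0,0,0,0],[0.07,0,0,0,0,0,0],[0,0,0,0,0,0,0],[0,0,0,0,0,0,0]]'
python3 -m crank '[[0,0,0,0,0,0,0.69],[0,0,0,0,0,0,0.69],[0,0,0,0,0,0,0.69],[0,0,0,0,0,0,0.69],[-1,0,0,0,0,0,0.69],[-1,0,0,0,0,0,0.69],[-1,0,0,0,0,0,0.69],[-1,0,0,0,0,0,0.69]]'
python3 - <<'E'
from h import *
look(name='w12',amin=400,z=.063)
c,im,r=look("top",name="t12",amin=30,z=.063)
x,y,a=C
P=lambda u,v:(x+u*np.cos(a)-v*np.sin(a), y+u*np.sin(a)+v*np.cos(a))
print("knob",P(-.115,-.15),"handle",P(.02,-.1))
cv2.imwrite("pics/t12c.png",cv2.resize(im[130:300,140:480],None,fx=2.3,fy=2.3,interpolation=cv2.INTER_CUBIC))
E
```

```text
clock: 43.7
ee_pos: [0.4557, -0.0474, 0.1424]
tcp_rot: [0.508, 0.492, 0.508, -0.492]
ft_force: [-5.2, 1.5, 13.1]
finger_gap: 0.0552
clock: 44.7
ee_pos: [0.455, -0.0472, 0.2398]
tcp_rot: [0.508, 0.492, 0.508, -0.492]
ft_force: [0.9, 1.4, 0.3]
finger_gap: 0.0648
wrist
caps
[[  0.6205  -0.1234   0.5996 480.8798 307.1779]
 [  0.457   -0.1258   0.9709 281.3163 317.3209]
 [  0.6137  -0.0434   0.9735 492.8648 226.4877]
 [  0.4545  -0.0479   0.9824 281.5928 227.4615]
 [  0.534   -0.0428   0.9814 387.9386 223.3772]]
top
caps
[[  0.619   -0.0442   0.6761 315.6364 181.2727]
 [  0.6238  -0.1246   0.8263 341.1224 181.0816]]
knob (np.float64(0.4271654810537628), np.float64(-0.23832255506865258)) handle (np.float64(0.5603877860847656), np.float64(-0.1837623365736131))
```

View pics/t12c.png

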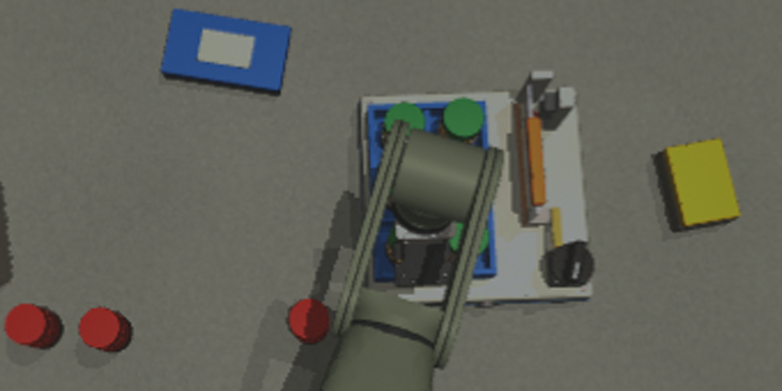

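The top crop shows green caps in the crate, two at crop (404,117) and (463,117) and the rest partly under the arm. Only red jars remain on the bench. The knob is at about crop (570,265), dark with a light stripe. Next I'll move to the knob.

```bash
python3 -m crank '[[0,-0.17,0.95,0,0,0,0.69],[0,-0.17,0.95,0,0,0,0.69],[0,-0.17,0.95,0,0,0,0.69],[0,-0.17,0.95,0,0,0,0.69],[0,-0.17,0.95,0,0,0,0.69],[0,-0.17,0.95,0,0,0,0.69],[0,-0.17,0.95,0,0,0,0.69],[0,-0.17,0.95,0,0,0,0.69]]' >/dev/null
python3 -m crank '[[0,0,0,-0.36,0,0,0.69],[0,0,0,-0.36,0,0,0.69],[0,0,0,-0.36,0,0,0.69],[0,0,0,-0.36,0,0,0.69],[0,0,0,-0.36,0,0,0.69],[0,0,0,-0.36,0,0,0.69],[0,0,0,-0.36,0,0,0.69],[0,0,0,-0.36,0,0,0.69]]'
python3 - <<'E'
from h import *
c=bot.camera_info("wrist"); im=bot.get_image("wrist"); cv2.imwrite("pics/w13.png",im)
to(.427,-.238,.128,1.5)
a=C[2]
for th in(0,.3,.6):
    b=a-th; d=np.array([np.cos(b),np.sin(b),0])*.028; p=np.array([.427,-.238,.155]); print(th,project(c,[p-d,p,p+d]).round())
E
```

```text
clock: 46.8
ee_pos: [0.4268, -0.2377, 0.2374]
tcp_rot: [0.706, 0.033, 0.707, -0.032]
ft_force: [-0.3, -0.4, -0.4]
finger_gap: 0.0649
t46.85 pos [ 0.4269 -0.2378  0.2375] psi1.483 F [ 0.3872 -0.5461 -0.2287] gap0.0649
 shift now [ 4.3806 -0.0145  0.0143]  after turn [ 4.3807 -0.009   0.0056]  turn [-0.0348 -0.0039 -0.0026]
0 [[275. 189.]
 [280. 225.]
 [284. 258.]]
0.3 [[286. 190.]
 [280. 225.]
 [274. 257.]]
0.6 [[297. 193.]
 [280. 225.]
 [264. 254.]]
```

View pics/w13.png

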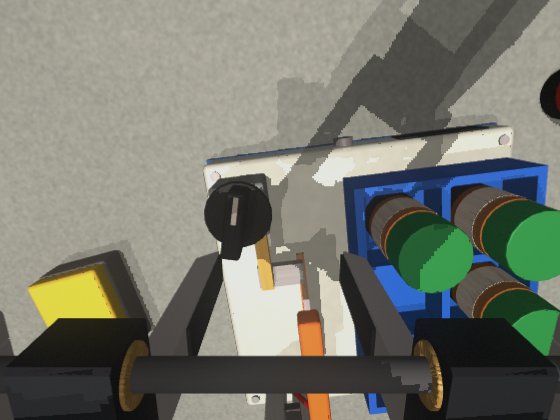

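The knob is at about (237,215), not the predicted (280,225). So the crate isn't at the shaker's y origin, and the knob lies further toward -y. I'll zoom in to measure the bar.

```bash
python3 - <<'E'
from h import *
im=cv2.imread("pics/w13.png")[150:350,180:380]
cv2.imwrite("pics/w13c.png",cv2.resize(cv2.convertScaleAbs(im,alpha=1.6,beta=25),None,fx=3,fy=3,interpolation=cv2.INTER_CUBIC))
E
```

```text
(no output)
```

View pics/w13c.png

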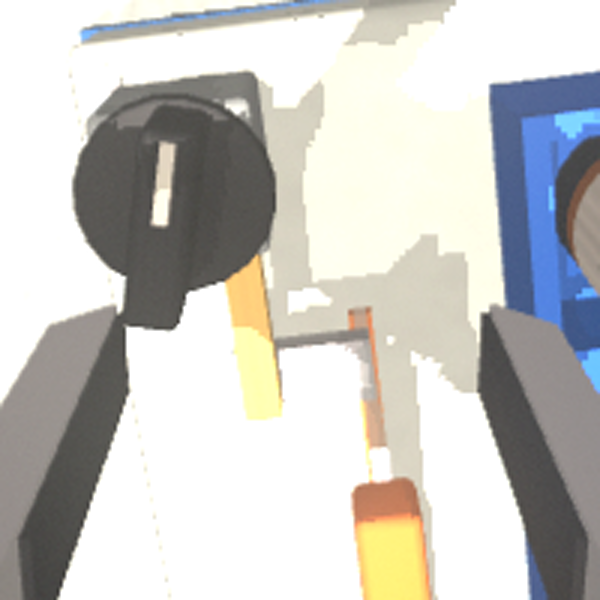

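```bash
python3 - <<'E'
from h import *
c=bot.camera_info("wrist")
b=ray(c,[[236.3,196],[231,258.7]],.155)[:,:2]; d=b[1]-b[0]
print("bar",b,"mid",b.mean(0),"len",np.linalg.norm(d),"ang",np.arctan2(d[1],d[0]))
print("disc",ray(c,[[238.3,214.3]],.121)[:,:2])
h=ray(c,[[308.7,321.7]],.181)[0,:2]; a=C[2]; print("handle end",h,"centre",h+.06*np.array([np.cos(a),np.sin(a)]))
E
```

```text
bar [[ 0.4015 -0.269 ]
 [ 0.4521 -0.2796]] mid [ 0.4268 -0.2743] len 0.05174831396780068 ang -0.20604108574237068
disc [[ 0.4253 -0.2743]]
handle end [ 0.4981 -0.2224] centre [ 0.5581 -0.2204]
```

```bash
python3 -c "
from h import *
to(.4265,-.2743,.129,1.365); print(bot.get_obs()['joint_pos'])"
```

```text
t46.85 pos [ 0.4269 -0.2378  0.2375] psi1.483 F [ 0.3872 -0.5461 -0.2287] gap0.0649
 shift now [ 4.3386 -1.4626  0.1222]  after turn [ 4.3407 -1.4336  0.2839]  turn [ 0.2352 -0.0041 -0.0023]
[-0.6855 -0.0029  1.7043 -0.0001  1.4426 -2.1681]
```

```bash
python3 -m crank '[[0,0,0,0.235,0,0,0.5],[0,-0.72,0.14,0,0,0,0.5],[0,-0.72,0.14,0,0,0,0.5],[0.9,0,0,0,0,0,0.5],[0.9,0,0,0,0,0,0.5],[0.9,0,0,0,0,0,0.5],[0.6,0,0,0,0,0,0.5],[0,0,0,0,0,0,0.5]]'
python3 -c "
from h import *
c=bot.camera_info('wrist'); cv2.imwrite('pics/w14.png',bot.get_image('wrist'))
to(.4265,-.2743,.129,1.365)"
```

```text
clock: 47.85
ee_pos: [0.4257, -0.2749, 0.1553]
tcp_rot: [0.702, 0.077, 0.704, -0.076]
ft_force: [1.5, 0.6, 0.3]
finger_gap: 0.0472
t47.90 pos [ 0.4264 -0.2753  0.1564] psi1.355 F [-0.2382  0.0343 -0.4652] gap0.0468
 shift now [ 1.0978  0.0409 -0.006 ]  after turn [ 1.0978  0.0412 -0.0063]  turn [-0.0197 -0.0013 -0.0006]
```

View pics/w14.png

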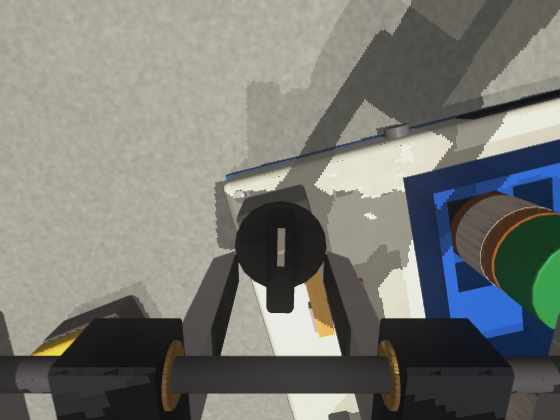

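The bar at (281,260) lies midway between the fingers and lines up with them. I'll descend and close.

```bash
python3 -m crank '[[0.5,0.03,0,-0.02,0,0,0.5],[0.5,0,0,0,0,0,0.5],[0,0,0,0,0,0,0],[0,0,0,0,0,0,0],[0,0,0,0,0,0,0],[0,0,0,0,0,0,0],[0,0,0,0,0,0,0],[0,0,0,0,0,0,0]]' 20
python3 -c "
from h import *
to(.4265,-.2743,.129,1.365); o=bot.get_obs(); print(o['wrist_torque'],o['joint_pos'][5])"
```

```text
clock: 48.9
ee_pos: [0.4269, -0.2753, 0.1323]
tcp_rot: [0.704, 0.072, 0.703, -0.073]
ft_force: [-0.8, -4.4, 0.4]
finger_gap: 0.0158
t48.90 pos [ 0.4269 -0.2753  0.1323] psi1.365 F [-0.8308 -4.4155  0.3716] gap0.0158
 shift now [ 0.1299  0.0353 -0.0239]  after turn [ 0.13    0.035  -0.0238]  turn [0.001  0.002  0.0042]
[-0.7836  0.2319  0.0583] -2.1073501432708523
```

```bash
python3 -m crank '[[0,0,0,0.34,0,0,0],[0,0,0,0.34,0,0,0],[0,0,0,0.34,0,0,0],[0,0,0,0.34,0,0,0],[0,0,0,0.34,0,0,0],[0,0,0,0.34,0,0,0],[0,0,0,0.34,0,0,0],[0,0,0,0.34,0,0,0]]'
python3 -m crank '[[0,0,0,0.34,0,0,0],[0,0,0,0.34,0,0,0],[0,0,0,0.34,0,0,0],[0,0,0,0.34,0,0,0],[0,0,0,0.34,0,0,0],[0,0,0,0.34,0,0,0],[0,0,0,0.34,0,0,0],[0,0,0,0.34,0,0,0]]'
python3 -c "
from h import *
to(.4265,-.2743,.129,-2.36); o=bot.get_obs(); print(o['wrist_torque'],o['joint_pos'][5])"
```

```text
clock: 49.9
ee_pos: [0.4277, -0.2746, 0.1322]
tcp_rot: [0.501, 0.5, 0.499, -0.5]
ft_force: [1.7, -3.7, -0.0]
finger_gap: 0.016
clock: 50.9
ee_pos: [0.4286, -0.2753, 0.1323]
tcp_rot: [0.076, 0.705, 0.073, -0.702]
ft_force: [3.8, -5.1, -2.5]
finger_gap: 0.016
t50.90 pos [ 0.4286 -0.2753  0.1323] psi-1.360 F [ 3.8309 -5.1011 -2.5143] gap0.0160
 shift now [ 0.1297 -0.0568  0.0726]  after turn [0.1302 0.0303 0.0864]  turn [ 1.9999 -0.01   -0.0031]
[-0.9322 -0.3653  0.0519] 0.6181920539061143
```

```bash
python3 -m crank '[[0,0,0,0.34,0,0,0],[0,0,0,0.34,0,0,0],[0,0,0,0.34,0,0,0],[0,0,0,0.34,0,0,0],[0,0,0,0.3,0,0,0],[0,0,0,0.15,0,0,0],[0,0,0,0.1,0,0,0],[0,0,0,0,0,0,0]]'
python3 -c "
from h import *
to(.4265,-.2743,.129,-2.36); o=bot.get_obs(); print(o['wrist_torque'],o['joint_pos'][5])"
```

```text
clock: 51.9
ee_pos: [0.4283, -0.2761, 0.1323]
tcp_rot: [-0.255, 0.661, -0.256, -0.658]
ft_force: [3.1, -7.0, -3.3]
finger_gap: 0.0157
t51.90 pos [ 0.4283 -0.2761  0.1323] psi-2.310 F [ 3.1184 -6.9522 -3.3154] gap0.0157
 shift now [ 0.1299 -0.0035  0.1013]  after turn [0.1304 0.0016 0.1007]  turn [ 0.0998 -0.011  -0.0007]
[-1.1682 -0.2271 -0.062 ] 1.5681096621466584
```

```bash
python3 -m crank '[[0,0,0,0.1,0,0,0],[0,0,0,0.1,0,0,0],[0,0,0,0.06,0,0,0],[0,0,0,0,0,0,0],[0,0,0,0,0,0,0.5],[0,0,0,0,0,0,0.5],[0,0,0,0,0,0,0.5],[0,0,0,0,0,0,0.5]]'
python3 -m crank '[[-1,0,0,0,0,0,0.5],[-1,0,0,0,0,0,0.5],[-1,0,0,0,0,0,0.5],[-1,0,0,0,0,0,0.5],[-0.5,0,0,0,0,0,0.5],[0,0,0,0,0,0,0.5],[0,0,0,0,0,0,0.5],[0,0,0,0,0,0,0.5]]'
python3 -c "
from h import *
c=bot.camera_info('wrist'); cv2.imwrite('pics/w15.png',bot.get_image('wrist'))
to(.559,-.220,.24,-1.537)"
```

```text
clock: 52.9
ee_pos: [0.4267, -0.2738, 0.1316]
tcp_rot: [0.298, -0.641, 0.297, 0.642]
ft_force: [0.9, -0.8, -0.6]
finger_gap: 0.0465
clock: 53.9
ee_pos: [0.4262, -0.2736, 0.2428]
tcp_rot: [0.298, -0.641, 0.297, 0.642]
ft_force: [-0.2, 0.3, 0.3]
finger_gap: 0.0469
t53.95 pos [ 0.4263 -0.2737  0.243 ] psi-2.440 F [ 0.1823 -0.2716 -0.1619] gap0.0470
 shift now [ 0.1153 -5.4408 -1.7898]  after turn [ 0.1208 -1.9666 -5.3793]  turn [-1.8051  0.0044  0.0015]
```

View pics/w15.png

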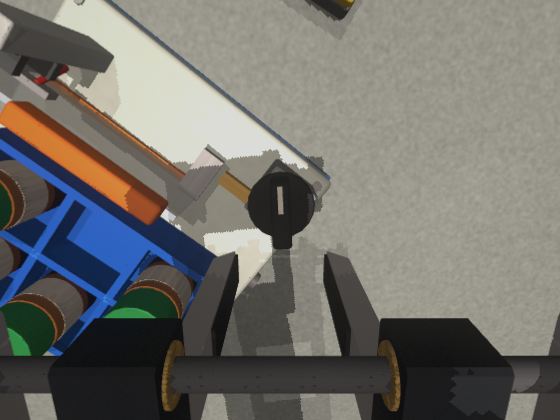

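The bar still lines up with the jaws and the bolt is drawn back, with the knob at about 4.0. I'll go above the orange handle, which is centred near (0.559, -0.220).

```bash
python3 -m crank '[[0,0,0,-0.361,0,0,0.5],[0,0,0,-0.361,0,0,0.5],[0,0,0,-0.361,0,0,0.5],[0,0,0,-0.361,0,0,0.5],[0,0,0,-0.361,0,0,0.5],[0,-0.3,-0.8,0,0,0,0.42],[0,-0.3,-0.9,0,0,0,0.42],[0,-0.3,-0.9,0,0,0,0.42]]' >/dev/null
python3 -m crank '[[0,-0.3,-0.9,0,0,0,0.42],[0,-0.3,-0.9,0,0,0,0.42],[0,-0.3,-0.9,0,0,0,0.42],[0,-0.17,-0.08,0,0,0,0.42],[0,0,0,0,0,0,0.42],[0,0,0,0,0,0,0.42],[0,0,0,0,0,0,0.42],[0,0,0,0,0,0,0.42]]'
python3 - <<'E'
from h import *
c=bot.camera_info('wrist'); im=bot.get_image('wrist'); cv2.imwrite('pics/w16.png',im)
to(.559,-.220,.153,-1.537)
for k in blobs(im,(5,150,60),(20,255,255),300):
    print(cv2.boundingRect(k),cv2.minAreaRect(k))
    p=ray(c,k.reshape(-1,2).mean(0),.175)[0]
    print(fit(c,k,lambda q:box(q[0],q[1],q[2],.12,.018,.159,.181),[.559,-.22,.034],(.01,.01,.05)))
print(project(c,box(.559,-.22,.034,.12,.018,.159,.181)).round())
E
```

```text
clock: 55.95
ee_pos: [0.5592, -0.2207, 0.2444]
tcp_rot: [0.012, 0.707, 0.012, -0.707]
ft_force: [0.5, 0.6, 1.0]
finger_gap: 0.0391
t56.00 pos [ 0.5593 -0.2206  0.2444] psi-1.537 F [0.3247 0.3032 0.2186] gap0.0397
 shift now [ 3.6545 -0.0264  0.0113]  after turn [ 3.6545 -0.0258  0.0107]  turn [-0.0009 -0.0003 -0.0004]
(67, 287, 56, 31) ((98.01724243164062, 298.2930908203125), (58.82528305053711, 20.22119140625), 23.198591232299805)
(array([ 0.559, -0.22 ,  0.034]), np.float64(0.0))
(269, 143, 25, 158) ((281.0, 221.5), (157.0, 24.0), 90.0)
(array([ 0.5585, -0.2205,  0.0325]), np.float64(0.9002389045516891))
[[291. 289.]
 [292. 303.]
 [270. 289.]
 [269. 303.]
 [292. 142.]
 [293. 145.]
 [268. 142.]
 [267. 145.]]
```

View pics/w16.png

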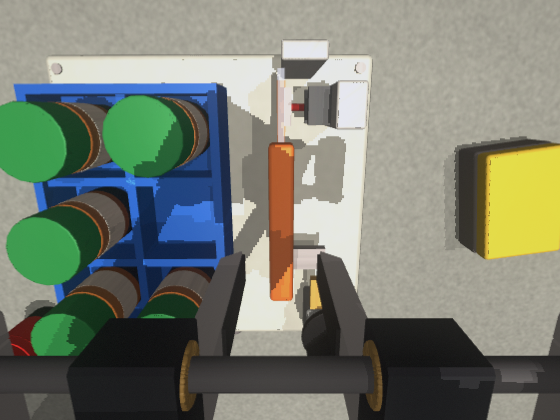

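The handle runs along (281,143)–(281,300) between the fingers, and five jars stand in the crate. I'll descend and grip.

```bash
python3 -m crank '[[0.8,-0.02,0,0,0,0,0.42],[0.8,0,0,0,0,0,0.42],[0.8,0,0,0,0,0,0.42],[0.8,0,0,0,0,0,0.42],[0.4,0,0,0,0,0,0.42],[0,0,0,0,0,0,0.42],[0,0,0,0,0,0,0.42],[0,0,0,0,0,0,0.42]]'
python3 -m crank '[[0,0,0,0,0,0,0],[0,0,0,0,0,0,0],[0,0,0,0,0,0,0],[0,0,0,0,0,0,0],[0,0,0,0,0,0,0],[0,0,0,0,0,0,0],[0,0,0,0,0,0,0],[0,0,0,0,0,0,0]]' 45
python3 -m crank '[[-0.2,0,0,0,0,0,0],[-0.2,0,0,0,0,0,0],[-0.2,0,0,0,0,0,0],[-0.2,0,0,0,0,0,0],[-0.2,0,0,0,0,0,0],[-0.2,0,0,0,0,0,0],[0,0,0,0,0,0,0],[0,0,0,0,0,0,0]]'
```

```text
clock: 57.0
ee_pos: [0.5602, -0.2203, 0.1554]
tcp_rot: [0.012, 0.708, 0.012, -0.706]
ft_force: [-0.6, 0.2, -0.2]
finger_gap: 0.0393
clock: 58.0
ee_pos: [0.5596, -0.2209, 0.1544]
tcp_rot: [0.013, 0.707, 0.011, -0.707]
ft_force: [0.3, -5.2, -1.0]
finger_gap: 0.0173
clock: 59.0
ee_pos: [0.5596, -0.2209, 0.1836]
tcp_rot: [0.012, 0.707, 0.011, -0.707]
ft_force: [0.5, -5.7, -2.6]
finger_gap: 0.0176
```

```bash
python3 -m crank '[[-0.2,0,0,0,0,0,0],[-0.2,0,0,0,0,0,0],[-0.2,0,0,0,0,0,0],[-0.2,0,0,0,0,0,0],[-0.1,0,0,0,0,0,0],[0,0,0,0,0,0,0],[0,0,0,0,0,0,0],[0,0,0,0,0,0,0]]'
python3 -c "
from h import *
c=bot.camera_info('scene'); im=bot.get_image('scene'); cv2.imwrite('pics/s17.png',cv2.resize(im[200:350,150:350],None,fx=4,fy=4,interpolation=cv2.INTER_CUBIC)); to(.5596,-.2209,.1944)"
```

```text
clock: 60.0
ee_pos: [0.5596, -0.2209, 0.2059]
tcp_rot: [0.012, 0.707, 0.011, -0.707]
ft_force: [1.6, -6.2, -4.0]
finger_gap: 0.0176
t60.05 pos [ 0.5596 -0.2209  0.2059] psi-1.537 F [ 1.3033 -5.3417 -3.1499] gap0.0178
 shift now [0.46   0.     0.0013]  after turn [0.46   0.0008 0.0012]  turn [ 0.     -0.0004 -0.0032]
```

```bash
python3 -m crank '[[0.15,0,0,0,0,0,0],[0.15,0,0,0,0,0,0],[0.13,0,0,0,0,0,0],[0.07,0,0,0,0,0,0],[0,0,0,0,0,0,0],[0,0,0,0,0,0,0],[0,0,0,0,0,0,0],[0,0,0,0,0,0,0]]'
python3 -c "
from h import *
to(.5596,-.2209,.1944)"
```

```text
clock: 61.05
ee_pos: [0.5596, -0.2209, 0.1939]
tcp_rot: [0.012, 0.707, 0.011, -0.707]
ft_force: [0.9, -5.2, -2.9]
finger_gap: 0.0174
t61.05 pos [ 0.5596 -0.2209  0.1939] psi-1.537 F [ 0.8507 -5.1524 -2.8669] gap0.0174
 shift now [-0.0182  0.0016  0.0016]  after turn [-0.0183  0.0016  0.0016]  turn [ 0.     -0.0007 -0.0035]
```

```bash
python3 -m crank '[[0.05,0,0,0,0,0,0],[0.05,0,0,0,0,0,0],[0,0,0,0,0,0,0],[0,0,0,0,0,0,0],[0,0,0,0,0,0,0],[0,0,0,0,0,0,0],[0,0,0,0,0,0,0],[0,0,0,0,0,0,0]]'
python3 -c "
from h import *
to(.5596,-.2209,.1944)"
```

```text
clock: 62.05
ee_pos: [0.5597, -0.2209, 0.1934]
tcp_rot: [0.013, 0.707, 0.011, -0.707]
ft_force: [-2.7, -4.7, 5.1]
finger_gap: 0.0178
t62.05 pos [ 0.5597 -0.2209  0.1934] psi-1.537 F [-2.6616 -4.6645  5.0932] gap0.0178
 shift now [-0.0381  0.0014  0.0034]  after turn [-0.0381  0.0013  0.0034]  turn [ 0.     -0.0019 -0.0045]
```

The force has changed from -2.9 to +5.1 N and TCP z stays at 0.193, so the shield rests on the pawl. I'll release, back off and check.

```bash
python3 -m crank '[[0,0,0,0,0,0,0.3],[0,0,0,0,0,0,0.42],[0,0,0,0,0,0,0.42],[0,0,0,0,0,0,0.42],[0,0,0,0,0,0,0.42],[0,0,0,0,0,0,0.42],[0,0,0,0,0,0,0.42],[0,0,0,0,0,0,0.42]]' 20
python3 -m crank '[[-0.5,0,0,0,0,0,0.42],[-1,0,0,0,0,0,0.42],[-1,0,0,0,0,0,0.42],[-1,0,0,0,0,0,0.42],[0,0,0,0,0,0,0.42],[0,0,0,0,0,0,0.42],[0,0,0,0,0,0,0.42],[0,0,0,0,0,0,0.42]]'
python3 - <<'E'
from h import *
c,im,r=look(name='w18',amin=400,z=.063)
for k in blobs(im,(5,150,60),(20,255,255),300):
    h=hull(k.reshape(-1,2)); print(cv2.boundingRect(k),[(z,round(iou(h,hull(project(c,box(.559,-.2205,.034,.12,.018,.159+z,.181+z)))),3)) for z in(0,.02,.04,.06,.08)])
s=bot.get_image("scene"); v=np.vstack([im[:, :], ])
cv2.imwrite("pics/f18.png",np.hstack([cv2.resize(im,(420,315)),cv2.resize(s[170:350,130:340],(367,315),interpolation=cv2.INTER_CUBIC)]))
to(.559,-.2205,.28)
E
```

```text
clock: 63.05
ee_pos: [0.5595, -0.2199, 0.1917]
tcp_rot: [0.012, 0.707, 0.012, -0.707]
ft_force: [-0.3, -1.0, -0.2]
finger_gap: 0.0396
clock: 64.05
ee_pos: [0.559, -0.2196, 0.2779]
tcp_rot: [-0.012, -0.706, -0.012, 0.708]
ft_force: [-0.6, -0.0, -0.1]
finger_gap: 0.0396
wrist
caps
[[  0.4571  -0.1254   0.5389 175.4808 300.3782]
 [  0.4552  -0.0478   0.9183  94.2784 308.3763]
 [  0.5345  -0.0431   0.9699  78.0865 229.9279]
 [  0.6145  -0.0439   0.9792  66.1368 136.3291]
 [  0.6207  -0.1239   0.9824 164.0046 131.5459]]
(90, 271, 49, 42) [(0, 0.0), (0.02, 0.0), (0.04, 0.0), (0.06, 0.0), (0.08, 0.0)]
(270, 143, 26, 161) [(0, 0.79), (0.02, 0.913), (0.04, 0.899), (0.06, 0.755), (0.08, 0.619)]
t64.15 pos [ 0.5592 -0.2197  0.2784] psi-1.537 F [ 0.3392 -0.2665  0.3435] gap0.0397
 shift now [-0.0644  0.0309  0.0098]  after turn [-0.0644  0.0309  0.0097]  turn [0.     0.0024 0.0014]
```

View pics/f18.png

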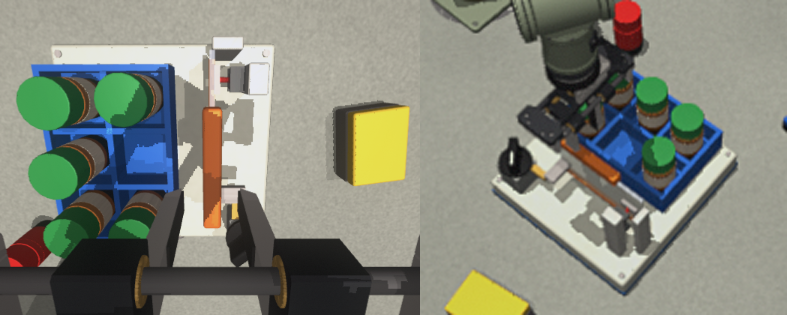

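The picture shows the five jars upright and the handle raised, but the height estimate is coarse (best match 0.02–0.04). I'll fit the height properly and calibrate it on the earlier picture with the shield down.

```bash
python3 - <<'E'
from h import *
c=bot.camera_info('wrist'); print(bot.get_obs()["ee_pos"])
for f,dz in(("w16",.2444-.2784),("w18",0)):
    d=dict(c); d["pose"]=c["pose"].copy(); d["pose"][2,3]+=dz
    k=max(blobs(cv2.imread(f"pics/{f}.png"),(5,110,40),(22,255,255),300),key=cv2.contourArea)
    for z0 in(0,.04): print(f,cv2.boundingRect(k),fit(d,k,lambda q:box(q[0],q[1],.034,.12,.018,.159+q[2],.181+q[2]),[.559,-.2205,z0],(.004,.004,.02)))
E
```

```text
[ 0.5592 -0.2197  0.2784]
w16 (268, 135, 26, 166) (array([ 0.5584, -0.2194, -0.0061]), np.float64(0.9580153426679058))
w16 (268, 135, 26, 166) (array([ 0.5584, -0.2194, -0.0061]), np.float64(0.9580148519879117))
w18 (270, 80, 26, 224) (array([ 0.5618, -0.2205,  0.0328]), np.float64(0.8234540519374384))
w18 (270, 80, 26, 224) (array([ 0.5618, -0.2205,  0.0327]), np.float64(0.8234541442822328))
```

```bash
python3 -c "
from station import bot
print(bot.finish_job())"
```

```text
the job is handed in; nothing more can be done
None
```

I stood all five green-capped jars upright in the crate and left the cell at crate x 0, y −40 empty. I then turned the lock knob clockwise to its stop, lifted the shield one notch and let it hang on the pawl. The job was handed in at about 64 s; no verdict is reported.

**Last checks:**
- **Jars:** the wrist camera matched the caps at cell-floor height, three of them closely. The other two were partly hidden by the gripper, but they had matched well just after being placed. Only the red look-alikes remained on the bench, and I left those alone.
- **Knob:** I turned it about 3.8 rad, from roughly 0.24 to the 4.0 stop. A picture afterwards showed it there with the bolt drawn back.
- **Shield:** when I let it down, it rested on the pawl (the force reversed to +5 N) at about 39 mm of lift. The picture fit gave a rise of about 39 mm against the shield-down picture. That fit was coarse: alone it read 33 mm, and the shield-down picture read −6 mm. The arm was backed off with nothing touching.

**Disagreements along the way:**
- **Crate offset:** the crate sits about 36 mm toward +y of the shaker's origin, so my first knob prediction was off by that much. I corrected it from a close picture before gripping.
- **Setting down:** one jar was pressed onto its cell floor with about 26 N, below the 40 N limit.

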